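# Check that a brake lever stops short of its bar

## Task

Check the brake handle, the one with the red lever: with the backs of the fingers, not gripping anything, push the red lever in towards its bar until it comes up firmly against its stop, let it spring fully back out, then push it in to its stop again. Finish while holding it pressed there, so that the gap can be measured. Do not force it, keep off the bar, and leave the blue-lever handle and the loose things on the bench alone.

Things in the scene. Friction and masses are not known exactly. Their poses are not given: they have to be found in the camera images.
- brake_lever (a joint): hinge of the red lever, rad: 0 = sprung fully out, growing as it is pushed in towards the bar; it meets its stop at 0.26. A spring resists: about 4 N at the press point to start it, about 11 N just before the stop, then it is solid.
- brake_press (a point): a point on the red lever's outer face (the face away from the bar), half-way up it, 105 mm from its pivot and 47 mm short of its ball end; turns with the lever. x points inward, square to the lever's face, towards the bar; y along the lever from the pivot to the free end; z up. The blade is 150 mm long, 20 mm high and 10 mm thick, level, its mid-height 110 mm above the bench. Pushing it from 0 to the stop carries this point about 27 mm towards the bar.
- brake_bar: the level handlebar of the red-lever (brake) handle, 240 mm long, with a black rubber grip 32 mm across; origin on its axis, 110 mm above the bench; y along the bar, the lever lies on its -x side (the robot's side). At the stop the lever is still 15 mm or more from the grip.
- brake_handle: test stand of the red-lever (brake) handle, fixed to the bench: black base plate 140 x 200 x 16 mm, origin under its centre, with a grey clamp post 44 x 28 mm, 132 mm high overall, at y = -84 mm (near the lever's pivot). Axes as the bar's.
- lift_lever (a joint): hinge of the blue lever, as the red one; to be left alone
- lift_press (a point): the same point on the blue lever, which is of the same shape and size
- lift_handle: the blue-lever handle, the same in build and axes as the brake handle and fixed to the bench; to be left alone. Origin under the centre of its base plate
- bearing_mid (a point): centre of a loose steel bearing ring, 52 mm across, 16 mm high, lying flat
- grease_mid (a point): centre of a loose upright yellow can, 60 mm across, 110 mm high
- gauge_mid (a point): centre of a loose brass gap-gauge bar with a black end, 90 x 22 x 22 mm, lying flat
- wrench_grip (a point): handle of a loose wrench 170 mm long, lying flat

How it is judged:
By the outcome, as a careful person would: the job done as asked, in the order asked, and still so for the second after the job is handed in, while the arm keeps its last pose, push and grip.
It also fails if it takes over 35 s, if anything falls off the work surface, if the arm or the gripper's body presses on something with over 40 N, if the wrist force passes 120 N, or if a joint passes its speed limit or range.

## Robot

A 6-joint arm with a two-finger parallel gripper is mounted at the origin on the work surface. World frame = base frame: x ahead of the robot, y to its left, z up, the work surface at z = 0. Lengths are in m, angles in rad, forces in N, time in s.
With the tool pointing down it reaches from about 0.425 to 0.95 m from the base axis. Payload 14.7 kg.
Tool frame: the origin (TCP) lies where the fingers leave the gripper's body, on its centre line; the fingertips stand 73 mm ahead of it and the grasp point (between the pads) lies 54 mm ahead of it; z points along the fingers, x is the direction in which the jaws open and shut, and the axes are right-handed (so a half turn about z gives the same grasp; the last joint's range is limited). The gripper opens to 85 mm and grips with 20 to 120 N. Pads are 22 mm wide; open, the fingers measure 114 mm over their backs; the gripper's body (76 mm by 85 mm) begins 54 mm behind the grasp point. The pads swing forward as they close: fully open they stand 13 mm farther back than shut.
Start: joints at [-1.389, 0.48, 1.596, -0, 1.065, -0.047], TCP at [0.147, -0.633, 0.304] pointing down, gripper open.
Joint ranges: [-2.75, 2.75], [-0.82, 2.05], [0.23, 2.67], [-1.56, 4.7], [0.09, 2.69], [-2.92, 2.92]. Speed limits (rad/s): [1.89, 1.89, 2.39, 3.01, 3.01, 3.01].

## Interface

Orientations are given as a rotation vector (axis times angle).
In Python, from rig import readout, eyes, bot gives the robot as it stands. The module is installed in compiled form; this text tells all that it offers.
- The arm moves only by the shell command python3 -m crank 'ROWS' [OPENING] [FORCE]. ROWS is JSON, a list of rows, each a list of 6 numbers: the shift along the tool's x, y, z in mm, then the turn, a rotation vector about the tool's x, y, z in degrees. In form: [[tx, ty, tz, wx, wy, wz], ...]. A call has 1 to 20 rows; each row is the pose to reach, as a shift and turn from the pose commanded when the call began, along the tool's axes at that moment; what a row does not reach only later rows make up. A row lasts 1/12 s, in which the tool goes at most 41.7 mm and 7.16 degrees, less where a joint would pass 70% of its speed; a pose out of reach is approached as far as the arm can. A call with a gripper value outside its range is refused whole. OPENING is the finger opening in mm, from 0 to 85.4, set as the call begins (- or left out, the last holds). The fingers move at their own pace and stop on an object; FORCE is the grip in N (left out, the last holds). Time passes only in rows, so rows that repeat a pose let the fingers close. It gives the time, the measured TCP pose, the force and the opening at its end, in the units of the state.
- readout.read_state(): the state, without advancing time (a new reading comes with each control period).
- eyes.read_camera(name): name is "scene" or "top" or "wrist"; returns the picture (420x560x3 uint8, red, green, blue); there is no depth.
- eyes.calibration(name): a dict with "K" (3x3 intrinsics, pixels), "origin" and "rotation" of the camera in the world; the wrist camera has in their place "tool_from_camera" (4x4, takes a point from camera to tool coordinates, whose origin is the TCP and whose axes are the tool frame's). Camera axes: x right, y down, z forward; pixel columns grow to the right and rows downward; lengths in m; the calibration is good to about 2 mm. A picture is of the moment at which its call begins: read the wrist's pose just before it. calibration takes no time and is no camera call.
- bot.hand_in(): hands the job in, once; it reports no verdict.
The state is a dict: "time_s": time; "joints": joint angles; "joint_vel": joint speeds; "joint_torque": joint torques, N m; "tool_pos": TCP position; "ee_rot": TCP orientation; "wrist_force": force on the tool from outside, world axes, zero at the start; "moment": the same for the moment, N m; "gripper_width": finger opening in m.
Only numpy, scipy, OpenCV 4.12 (cv2) and the standard library are available. Lean on these libraries where they do the work, as an engineer would, in place of code of your own. Each camera call takes 0.05 s, during which the arm holds its last target.

## Working session

There is one attempt and no reset: what is moved stays moved. The work goes in short steps, Python scripts to look and compute and a shell command to move; the robot and the scene stay as the last step left them, time stands still between calls to the robot, and variables do not carry over. Pictures are saved under pics/ and viewed, and the job is handed in when it is done.

```bash
mkdir -p pics
python3 - <<'E'
from rig import readout, eyes
import cv2
for n in("scene","top"):
    cv2.imwrite(f"pics/{n}0.png",eyes.read_camera(n)[:,:,::-1])
    c=eyes.calibration(n);print(n,c)
print(eyes.calibration("wrist"))
print(readout.read_state())
E
```

```text
scene {'K': array([[431.8131506 ,   0.        , 272.93044012],
       [  0.        , 431.8131506 , 215.17328043],
       [  0.        ,   0.        ,   1.        ]]), 'origin': array([ 1.01713481, -0.323023  ,  0.93504071]), 'rotation': array([-2.31124386, -1.20730592,  0.33944248])}
top {'K': array([[489.32176673,   0.        , 281.50961049],
       [  0.        , 489.32176673, 204.87614715],
       [  0.        ,   0.        ,   1.        ]]), 'origin': array([ 0.53015689, -0.02602491,  0.96285648]), 'rotation': array([-2.16436414,  2.19684608, -0.03849931])}
{'K': array([[342.6371968 ,   0.        , 278.44805143],
       [  0.        , 342.6371968 , 212.98896022],
       [  0.        ,   0.        ,   1.        ]]), 'tool_from_camera': array([[ 9.99999989e-01,  1.28448770e-04,  6.95054704e-05,
        -7.78661258e-04],
       [-1.42359992e-04,  9.63562310e-01,  2.67483935e-01,
        -6.78588643e-02],
       [-3.26148691e-05, -2.67483942e-01,  9.63562318e-01,
        -6.97892673e-02],
       [ 0.00000000e+00,  0.00000000e+00,  0.00000000e+00,
         1.00000000e+00]])}
{'time_s': 0.1, 'joints': array([-1.38860936e+00,  4.80774557e-01,  1.59683307e+00, -7.22722377e-06,
        1.06511051e+00, -4.66202385e-02]), 'joint_vel': array([-0.00201031,  0.00013331, -0.00030435, -0.00054842, -0.00041645,
        0.00048382]), 'joint_torque': array([ 2.07920944e-03, -9.52257657e+01, -4.31044936e+01,  3.07462471e-06,
        5.29204641e-03, -8.42658295e-06]), 'tool_pos': array([ 0.14738064, -0.6327567 ,  0.30332473]), 'ee_rot': array([-2.45993418e+00,  1.95287140e+00,  1.33810760e-03]), 'wrist_force': array([-0.6596746 ,  0.2662948 , -0.30206406]), 'moment': array([-0.00673572,  0.00604685, -0.03251686]), 'gripper_width': 0.08503080544358231}
```

View pics/scene0.png

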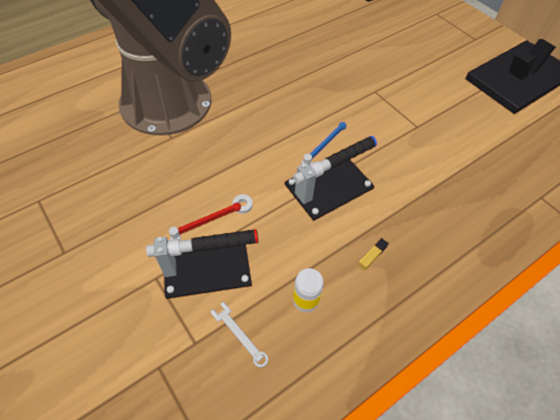

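View pics/top0.png

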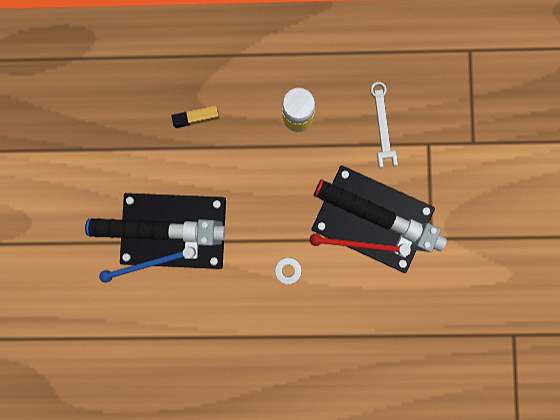

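The top view shows the red lever from its pivot at about (404,248) to its ball at (316,240). The blue lever's handle is on the left, and the ring is at (288,270). Next I'll measure these.

```bash
cat > h.py <<'E'
import numpy as np, cv2
from scipy.spatial.transform import Rotation as R
from rig import readout, eyes
def cam(n):
    c=eyes.calibration(n)
    if n=="wrist":
        s=readout.read_state();T=np.eye(4);T[:3,:3]=R.from_rotvec(s["ee_rot"]).as_matrix();T[:3,3]=s["tool_pos"]
        M=T@c["tool_from_camera"];return c["K"],M[:3,3],M[:3,:3]
    return c["K"],c["origin"],R.from_rotvec(c["rotation"]).as_matrix()
def plane(C,uv,z):
    K,o,r=C;d=r@np.linalg.solve(K,[uv[0],uv[1],1.]);return o+d*(z-o[2])/d[2]
def proj(C,p):
    K,o,r=C;q=K@(r.T@(np.asarray(p)-o));return q[:2]/q[2]
def redmask(im,lo=0):
    h=cv2.cvtColor(im,cv2.COLOR_RGB2HSV)
    return cv2.inRange(h,(0,180,60),(5,255,255))|cv2.inRange(h,(174,180,60),(180,255,255))
def lever(n,im,z=0.11):
    m=redmask(im);k,l,st,ce=cv2.connectedComponentsWithStats(m)
    out=[]
    for i in range(1,k):
        if st[i,4]<30: continue
        ys,xs=np.nonzero(l==i);pts=np.c_[xs,ys].astype(np.float32)
        out.append((st[i].tolist(),cv2.minAreaRect(pts)))
    return out
E
python3 - <<'E'
from h import *
for n in("top","scene"):
    im=eyes.read_camera(n);C=cam(n);print(n,lever(n,im))
    for i in (im,): pass
C=cam("top")
for nm,uv,z in(("pivot",(404,248),.125),("ball",(316,240),.11),("barend",(320,188),.11),("bar2",(443,244),.11),("ring",(288,270),.016),("post",(432,236),.13),("can",(299,104),.11),("pb_blue",(106,276),.11)):print(nm,plane(C,uv,z).round(4))
C=cam("scene")
for nm,uv,z in(("ball",(238,207),.11),("pivot",(175,233),.125),("barend",(257,236),.11),("ring",(242,203),.016)):print(nm,plane(C,uv,z).round(4))
im=eyes.read_camera("top");cv2.imwrite("pics/topz.png",cv2.resize(im[140:300,270:470,::-1],None,fx=4,fy=4,interpolation=cv2.INTER_CUBIC)[:600])
E
```

```text
top [([315, 180, 9, 17, 49], ((318.7216491699219, 187.8762969970703), (2.6399002075195312, 17.870092391967773), 23.962486267089844)), ([310, 233, 89, 19, 545], ((354.159423828125, 241.79464721679688), (88.78038024902344, 12.185070991516113), 4.134671211242676))]
scene [([179, 203, 61, 31, 376], ((209.28448486328125, 218.163818359375), (6.827935695648193, 65.78453063964844), 66.80140686035156)), ([254, 230, 4, 13, 31], ((255.7699737548828, 235.88995361328125), (12.162237167358398, 2.404163122177124), 81.8698959350586))]
pivot [ 0.5026 -0.214   0.125 ]
ball [ 0.518  -0.0658  0.11  ]
barend [ 0.6085 -0.0744  0.11  ]
bar2 [ 0.5081 -0.2844  0.11  ]
ring [ 0.4599 -0.0154  0.016 ]
post [ 0.5223 -0.2604  0.13  ]
can [ 0.758  -0.0402  0.11  ]
pb_blue [0.4604 0.3015 0.11  ]
ball [ 0.524  -0.0625  0.11  ]
pivot [ 0.5129 -0.216   0.125 ]
barend [ 0.6127 -0.0695  0.11  ]
ring [ 0.4632 -0.0177  0.016 ]
```

View pics/topz.png

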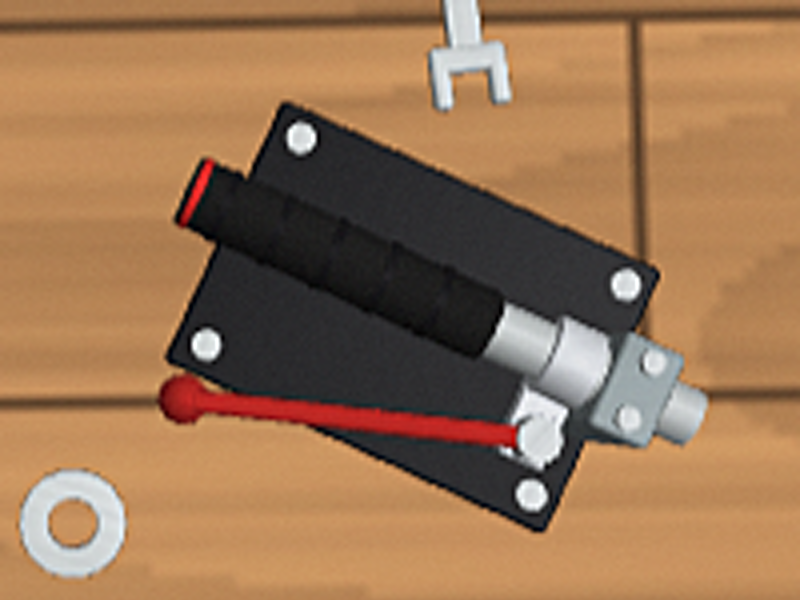

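```bash
cat >> h.py <<'E'
def rel(pos,yaw):
    """shift(mm)/turn(deg) to go tool-down at pos with tool x along yaw (deg) or its opposite"""
    s=readout.read_state();M=R.from_rotvec(s["ee_rot"]).as_matrix()
    d=M.T@(np.asarray(pos)-s["tool_pos"])*1000
    out=[]
    for y in(yaw,yaw+180):
        a=np.radians(y);x=np.array([np.cos(a),np.sin(a),0]);z=np.array([0,0,-1.]);T=np.c_[x,np.cross(z,x),z]
        out.append(np.degrees(R.from_matrix(M.T@T).as_rotvec()).round(2))
    print("shift",d.round(1),"turns",out,"toolx",M[:,0].round(3),"j",s["joints"].round(3))
E
python3 -c "
from h import *
rel([.45,-.115,.30],-12)"
```

```text
shift [-435.8 -412.2    3.9] turns [array([-2.000e-02,  3.000e-02, -6.489e+01]), array([3.0000e-02, 2.0000e-02, 1.1511e+02])] toolx [ 0.227 -0.974 -0.001] j [-1.389  0.481  1.597 -0.     1.065 -0.047]
```

```bash
python3 -m crank '[[-36,-34,0,0,0,-6],[-72,-68,0,0,0,-12],[-108,-102,0,0,0,-18],[-144,-136,0,0,0,-24],[-180,-170,0,0,0,-30],[-216,-204,0,0,0,-36],[-252,-238,0,0,0,-42],[-288,-272,0,0,0,-48],[-324,-306,0,0,0,-54],[-360,-340,0,0,0,-60],[-396,-374,0,0,0,-65],[-436,-412,0,0,0,-65],[-436,-412,0,0,0,-65],[-436,-412,0,0,0,-65],[-436,-412,0,0,0,-65],[-436,-412,0,0,0,-65],[-436,-412,0,0,0,-65]]' 0 20
python3 - <<'E'
from h import *
s=readout.read_state();print(s["time_s"],s["tool_pos"],s["joints"],s["wrist_force"])
C=cam("wrist");im=eyes.read_camera("wrist");cv2.imwrite("pics/w1.png",im[:,:,::-1]);print(lever("wrist",im))
E
```

```text
time_s: 1.67
tool_pos: [0.4501, -0.1141, 0.3038]
ee_rot: [3.125, -0.321, -0.0]
wrist_force: [0.2, -1.4, 0.4]
gripper_width: -0.0003
1.6667 [ 0.45006239 -0.11412055  0.30384214] [-3.13568375e-01  2.20714998e-01  2.00598572e+00 -1.34685666e-04
  9.15037257e-01 -1.08603160e-01] [ 0.22909095 -1.38920808  0.42875457]
[([456, 102, 48, 15, 311], ((479.923095703125, 107.38462829589844), (47.85233688354492, 8.629110336303711), 11.309932708740234)), ([343, 111, 29, 190, 3108], ((357.0, 205.5), (189.0, 28.0), 90.0))]
```

View pics/w1.png

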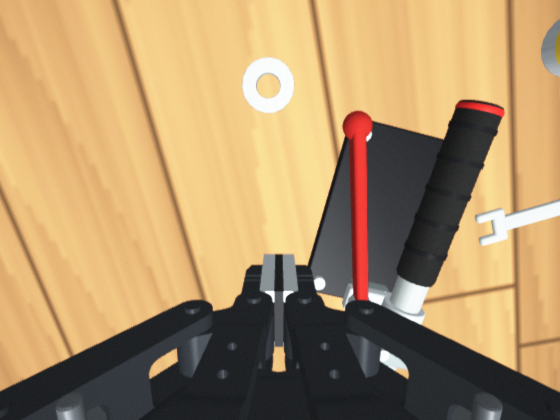

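The wrist view shows the ball at (357,125), the blade running down to about (361,298), and the closed fingers at (279,270). I'll compute the blade axis from it.

Run:
```python
from h import *
C=cam("wrist")
for u in((357.5,124.5),(360.5,290)):print(plane(C,u,.11).round(4))
im=eyes.read_camera("wrist");m=redmask(im)
P=[]
for r in range(160,285,10):
    xs=np.nonzero(m[r,340:385])[0]+340
    top=[plane(C,(x,r),.12) for x in(xs.min()-.5,xs.max()+.5)]
    # left edge in image=outer face
    P.append([*top[0][:2],*top[1][:2]])
P=np.array(P)
for k in(0,2):
    f=np.polyfit(P[:,k+1],P[:,k],1);print("face x=%.4f y + %.4f at y=-.11: %.4f yaw %.2f"%(f[0],f[1],np.polyval(f,-.11),np.degrees(np.arctan(f[0]))))
# two-view triangulation of ball
A=[];b=[]
for CC,u in((C,(357.5,124.5)),(cam("top"),(316,240)),(cam("scene"),(238,207))):
    K,o,r=CC;d=r@np.linalg.solve(K,[*u,1]);d/=np.linalg.norm(d);Q=np.eye(3)-np.outer(d,d);A.append(Q);b.append(Q@o)
print("ball",np.linalg.solve(sum(A),sum(b)))
```

```text
[ 0.5201 -0.0646  0.11  ]
[ 0.5029 -0.2004  0.11  ]
face x=0.1200 y + 0.5194 at y=-.11: 0.5062 yaw 6.84
face x=0.1279 y + 0.5324 at y=-.11: 0.5183 yaw 7.29
ball [ 0.52026931 -0.06407302  0.1070067 ]
```

```bash
python3 -c "
from h import *
a=np.radians(-7);u=np.array([np.cos(a),np.sin(a)]);p=np.array([.5095,-.1104])
q=p-u*.030;print(q)
rel([*q,.169],-7)"
```

```text
[ 0.47972362 -0.10674392]
shift [ 27.9 -14.7 134.8] turns [array([ 0.01,  0.02, -4.89]), array([ 3.0000e-02, -1.0000e-02,  1.7511e+02])] toolx [ 0.979 -0.206 -0.   ] j [-0.317  0.22   2.006 -0.     0.915 -0.109]
```

```bash
python3 -m crank '[[10,-15,0,0,0,-2.5],[10,-15,0,0,0,-5],[10,-15,35,0,0,-5],[10,-15,70,0,0,-5],[10,-15,105,0,0,-5],[10,-15,135,0,0,-5],[10,-15,135,0,0,-5],[18,-15,135,0,0,-5],[28,-15,135,0,0,-5],[28,-15,135,0,0,-5],[28,-15,135,0,0,-5],[28,-15,135,0,0,-5],[28,-15,135,0,0,-5]]'
python3 - <<'E'
from h import *
s=readout.read_state();print(s["time_s"],s["tool_pos"],s["wrist_force"],s["moment"])
for n in("wrist","scene","top"): cv2.imwrite(f"pics/{n}2.png",eyes.read_camera(n)[:,:,::-1])
a=cv2.imread("pics/scene2.png")[140:300,130:330];b=cv2.imread("pics/top2.png")[140:300,270:470]
cv2.imwrite("pics/c2.png",cv2.resize(np.hstack([a,b]),(800,320),interpolation=cv2.INTER_CUBIC))
E
```

```text
time_s: 2.85
tool_pos: [0.4804, -0.1061, 0.1697]
ee_rot: [3.136, -0.189, 0.002]
wrist_force: [0.2, 0.1, 0.7]
gripper_width: 0.0003
2.85 [ 0.48041262 -0.10608289  0.16973195] [0.15389991 0.08736724 0.66460819] [0.0209163  0.01483083 0.04754827]
```

View pics/c2.png

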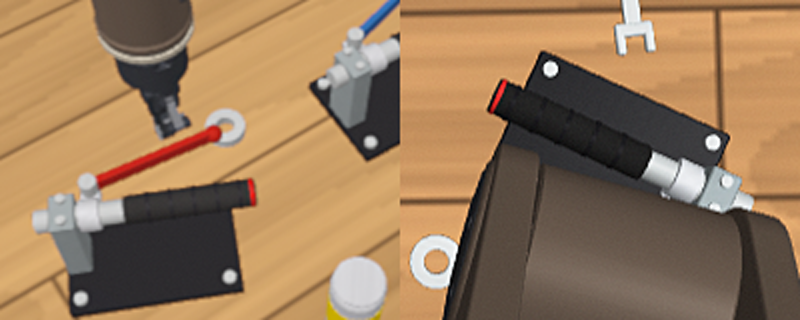

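View pics/wrist2.png

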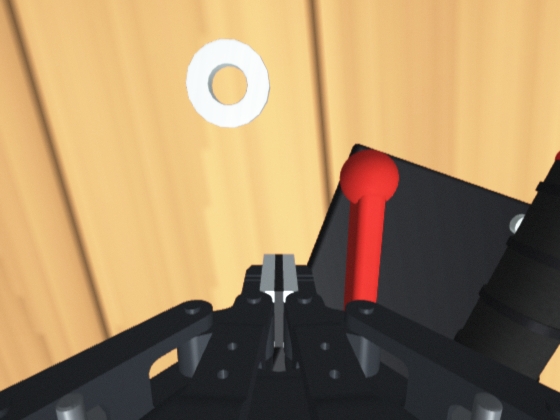

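Nothing is touching: the finger's right back edge is at x≈313 and the blade's outer edge at x≈347. I'll move in gently.

```bash
python3 -m crank '[[3,0,0,0,0,0],[6,0,0,0,0,0],[9,0,0,0,0,0],[9,0,0,0,0,0],[9,0,0,0,0,0]]'; for i in 1 ; do python3 -m crank '[[2,0,0,0,0,0],[4,0,0,0,0,0],[4,0,0,0,0,0],[4,0,0,0,0,0]]'; done
```

```text
time_s: 3.42
tool_pos: [0.4894, -0.1071, 0.1688]
ee_rot: [-3.136, 0.189, 0.0]
wrist_force: [0.8, -0.4, -0.9]
gripper_width: -0.0003
time_s: 3.75
tool_pos: [0.4933, -0.1076, 0.1689]
ee_rot: [3.136, -0.189, 0.0]
wrist_force: [0.0, 0.1, -0.2]
gripper_width: -0.0002
```

```bash
python3 -m crank '[[1,0,0,0,0,0],[2,0,0,0,0,0],[2,0,0,0,0,0],[2,0,0,0,0,0]]'
```

```text
time_s: 4.08
tool_pos: [0.4952, -0.1079, 0.1689]
ee_rot: [-3.136, 0.189, -0.0]
wrist_force: [0.0, -0.3, 0.8]
gripper_width: 0.0001
```

```bash
python3 -m crank '[[1,0,0,0,0,0],[2,0,0,0,0,0],[2,0,0,0,0,0],[2,0,0,0,0,0]]'
```

```text
time_s: 4.42
tool_pos: [0.4968, -0.108, 0.1688]
ee_rot: [-3.136, 0.189, 0.001]
wrist_force: [-5.6, 0.8, 2.3]
gripper_width: -0.0002
```

Contact: about 5.7 N with the finger on the face, where the images put it. Next I'll work out the arc about the pivot.

Run:
```python
from h import *
s=readout.read_state();M=R.from_rotvec(s["ee_rot"]).as_matrix();c=np.array([.5017,-.2152]);p=s["tool_pos"][:2]
for t in(.03,.06,.09,.12,.15,.18,.2,.22,.23,.24,.25,.26,.27):
    q=c+R.from_euler("z",-t).as_matrix()[:2,:2]@(p-c);d=M[:2,:2].T@(q-p)*1000
    print(t,d.round(1),round(np.degrees(t),2))
```

```text
0.03 [ 3.2 -0.5] 1.72
0.06 [ 6.4 -0.9] 3.44
0.09 [ 9.6 -1.2] 5.16
0.12 [12.8 -1.4] 6.88
0.15 [16.  -1.5] 8.59
0.18 [19.2 -1.5] 10.31
0.2 [21.4 -1.4] 11.46
0.22 [23.5 -1.3] 12.61
0.23 [24.6 -1.3] 13.18
0.24 [25.7 -1.2] 13.75
0.25 [26.7 -1.1] 14.32
0.26 [27.8 -1. ] 14.9
0.27 [28.9 -0.9] 15.47
```

```bash
python3 -m crank '[[1.6,-0.3,0,0,0,0.9],[3.2,-0.5,0,0,0,1.7],[4.8,-0.7,0,0,0,2.6],[6.4,-0.9,0,0,0,3.4],[8,-1.1,0,0,0,4.3],[9.6,-1.2,0,0,0,5.2],[11.2,-1.3,0,0,0,6],[12.8,-1.4,0,0,0,6.9],[14.4,-1.5,0,0,0,7.7],[16,-1.5,0,0,0,8.6],[17.6,-1.5,0,0,0,9.5],[19.2,-1.5,0,0,0,10.3],[20.3,-1.5,0,0,0,10.9],[21.4,-1.4,0,0,0,11.5],[21.4,-1.4,0,0,0,11.5],[21.4,-1.4,0,0,0,11.5]]'
python3 - <<'E'
from h import *
for n in("wrist","scene"): cv2.imwrite(f"pics/{n}3.png",eyes.read_camera(n)[:,:,::-1])
a=cv2.imread("pics/scene3.png")[140:300,130:330];b=cv2.imread("pics/wrist3.png")
cv2.imwrite("pics/c3.png",np.hstack([cv2.resize(a,(400,320),interpolation=cv2.INTER_CUBIC),cv2.resize(b,(400,320))]))
E
```

```text
time_s: 5.75
tool_pos: [0.5175, -0.109, 0.1687]
ee_rot: [-3.101, 0.502, 0.004]
wrist_force: [-9.2, 1.4, 5.9]
gripper_width: -0.0003
```

View pics/c3.png

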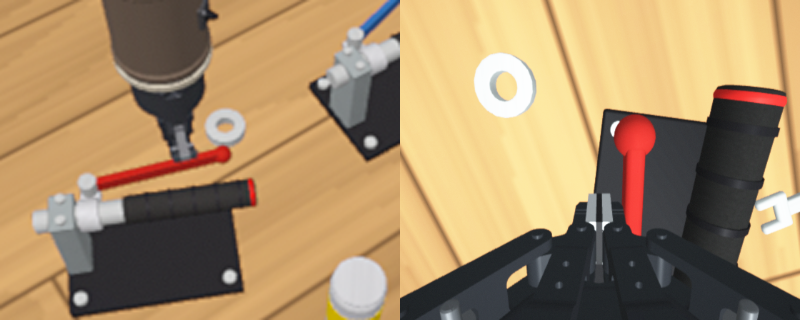

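The lever is about three quarters of the way in at ~10 N, and the finger is on the blade well clear of the grip. I'll carry on to the stop in small steps.

```bash
python3 -m crank '[[1.1,0.1,0,0,0,0.6],[2.2,0.2,0,0,0,1.1],[3.3,0.3,0,0,0,1.7],[3.3,0.3,0,0,0,1.7],[3.3,0.3,0,0,0,1.7]]'
```

```text
time_s: 6.27
tool_pos: [0.5205, -0.1098, 0.1686]
ee_rot: [-3.093, 0.548, 0.004]
wrist_force: [-8.1, 8.4, 6.1]
gripper_width: -0.0002
```

```bash
python3 -m crank '[[0.5,0,0,0,0,0.3],[1,0,0,0,0,0.5],[1,0,0,0,0,0.5],[1,0,0,0,0,0.5]]'
```

```text
time_s: 6.6
tool_pos: [0.5214, -0.11, 0.1686]
ee_rot: [-3.09, 0.562, 0.004]
wrist_force: [-7.2, 9.5, 5.9]
gripper_width: 0.0004
```

```bash
python3 -m crank '[[0.5,0,0,0,0,0.3],[1,0,0,0,0,0.5],[1,0,0,0,0,0.5],[1,0,0,0,0,0.5]]'
```

```text
time_s: 6.93
tool_pos: [0.5223, -0.1103, 0.1686]
ee_rot: [-3.088, 0.575, 0.004]
wrist_force: [-8.7, 10.9, 5.6]
gripper_width: -0.0
```

The sideways force comes from my rows: after the turn they drifted a little towards the pivot. I'll relieve that along the lever and carry on to the stop.

```bash
python3 -m crank '[[0,-0.8,0,0,0,0],[0,-1.5,0,0,0,0],[0.5,-1.6,0,0,0,0.3],[0.5,-1.6,0,0,0,0.3],[0.5,-1.6,0,0,0,0.3]]'
```

```text
time_s: 7.35
tool_pos: [0.5229, -0.1097, 0.1685]
ee_rot: [-3.087, 0.583, 0.005]
wrist_force: [-11.1, 0.1, 4.4]
gripper_width: -0.0
```

```bash
python3 -m crank '[[0.3,0,0,0,0,0.2],[0.6,-0.1,0,0,0,0.3],[0.6,-0.1,0,0,0,0.3],[0.6,-0.1,0,0,0,0.3]]'
```

```text
time_s: 7.68
tool_pos: [0.5235, -0.1098, 0.1685]
ee_rot: [-3.085, 0.591, 0.006]
wrist_force: [-12.3, 1.7, 4.4]
gripper_width: -0.0001
```

```bash
python3 -m crank '[[0.3,0,0,0,0,0.2],[0.6,-0.1,0,0,0,0.3],[0.6,-0.1,0,0,0,0.3],[0.6,-0.1,0,0,0,0.3]]'
```

```text
time_s: 8.02
tool_pos: [0.5241, -0.1099, 0.1685]
ee_rot: [-3.084, 0.599, 0.006]
wrist_force: [-10.7, 0.6, 3.9]
gripper_width: 0.0
```

```bash
python3 -m crank '[[0.3,0,0,0,0,0.2],[0.6,-0.1,0,0,0,0.3],[0.6,-0.1,0,0,0,0.3],[0.6,-0.1,0,0,0,0.3]]'
```

```text
time_s: 8.35
tool_pos: [0.5244, -0.1099, 0.1684]
ee_rot: [-3.082, 0.607, 0.007]
wrist_force: [-13.1, 1.4, 5.6]
gripper_width: 0.0003
```

```bash
python3 -m crank '[[0.5,-0.1,0,0,0,0],[0.5,-0.1,0,0,0,0],[0.5,-0.1,0,0,0,0]]'
```

```text
time_s: 8.6
tool_pos: [0.5245, -0.11, 0.1684]
ee_rot: [-3.082, 0.607, 0.008]
wrist_force: [-15.2, 1.5, 8.3]
gripper_width: 0.0001
```

```bash
python3 -m crank '[[0.4,-0.1,0,0,0,0],[0.8,-0.1,0,0,0,0],[0.8,-0.1,0,0,0,0],[0.8,-0.1,0,0,0,0]]'
python3 - <<'E'
from h import *
s=readout.read_state();print(s["wrist_force"],s["moment"],s["time_s"])
for n in("wrist","scene"): cv2.imwrite(f"pics/{n}4.png",eyes.read_camera(n)[:,:,::-1])
a=cv2.imread("pics/scene4.png")[140:300,130:330];b=cv2.imread("pics/wrist4.png")
cv2.imwrite("pics/c4.png",np.hstack([cv2.resize(a,(400,320),interpolation=cv2.INTER_CUBIC),cv2.resize(b,(400,320))]))
E
```

```text
time_s: 8.93
tool_pos: [0.5248, -0.11, 0.1684]
ee_rot: [-3.082, 0.607, 0.01]
wrist_force: [-17.7, 1.8, 10.6]
gripper_width: -0.0004
[-17.72212892   1.81895101  10.64354356] [ 0.31809982  2.70832663 -0.07790104] 8.9333
```

View pics/c4.png

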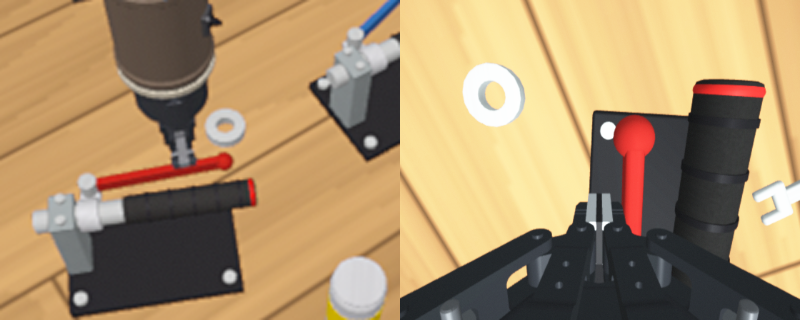

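The lever is solid at its stop: force has risen to ~18 N while the tool has stopped moving, and the grip is clear. Now I'll check the angle from the image and work out the way back.

Run:
```python
from h import *
C=cam("wrist");im=eyes.read_camera("wrist");m=redmask(im);k,l,st,ce=cv2.connectedComponentsWithStats(m)
i=[i for i in range(1,k) if st[i,4]>1500][0];x,y,w,h,_=st[i];print(st[i])
ball=plane(C,(x+w/2-.5,y+w/2-.5),.11);print(ball)
v=ball[:2]-np.array([.5017,-.2152]);v0=np.array([.5202,-.0643])-np.array([.5017,-.2152])
print("theta",np.arctan2(v[0],v[1])-np.arctan2(v0[0],v0[1]),np.linalg.norm(v))
rel([.4778,-.1055,.1685],-7)
```

```text
[ 299  151   58  159 5230]
[ 0.5587244  -0.07431172  0.11      ]
theta 0.2626047104768052 0.15199108360640734
shift [-45.2  13.6   0.2] turns [array([ 1.00e-02,  3.50e-01, -1.53e+01]), array([ 5.000e-01, -1.000e-02,  1.647e+02])] toolx [ 0.925 -0.379 -0.006] j [-0.263  0.508  1.974 -0.     0.665  0.126]
```

The image gives a lever angle of 0.263 rad, so it is at its stop. Releasing it slowly now.

```bash
python3 -m crank '[[-1.7,0.4,0,0,0,0],[-4,1.1,0,0,0,-1.5],[-6.5,1.9,0,0,0,-3],[-9,2.7,0,0,0,-4.5],[-11.5,3.5,0,0,0,-6],[-14,4.3,0,0,0,-7.5],[-16.5,5.1,0,0,0,-9],[-19,6,0,0,0,-10.5],[-21.5,6.8,0,0,0,-12],[-24,7.7,0,0,0,-13.5],[-27,8.8,0,0,0,-15],[-31,9.8,0,0,0,-15],[-35,10.9,0,0,0,-15],[-40,12.3,0,0,0,-15],[-44,13.4,0,0,0,-15],[-44,13.4,0,0,0,-15],[-44,13.4,0,0,0,-15],[-44,13.4,0,0,0,-15]]'
python3 - <<'E'
from h import *
C=cam("wrist");im=eyes.read_camera("wrist");m=redmask(im);k,l,st,ce=cv2.connectedComponentsWithStats(m)
cv2.imwrite("pics/w5.png",im[:,:,::-1])
i=[i for i in range(1,k) if st[i,4]>1500][0];x,y,w,h,_=st[i];print(st[i])
ball=plane(C,(x+w/2-.5,y+w/2-.5),.11);print(ball)
v=ball[:2]-np.array([.5017,-.2152]);v0=np.array([.5202,-.0643])-np.array([.5017,-.2152])
print("theta",np.arctan2(v[0],v[1])-np.arctan2(v0[0],v0[1]))
rel([.4950,-.1078,.1685],-7)
E
```

```text
time_s: 10.58
tool_pos: [0.4822, -0.1065, 0.169]
ee_rot: [3.135, -0.2, 0.001]
wrist_force: [-0.1, 0.2, -0.9]
gripper_width: 0.0001
[ 335  149   59  161 5852]
[ 0.52023826 -0.06453635  0.11      ]
theta 0.0004396097809023364
shift [12.9 -0.3  0.5] turns [array([ 0.  , -0.03, -0.3 ]), array([-5.000e-02, -1.000e-02,  1.797e+02])] toolx [ 0.992 -0.127  0.001] j [-0.279  0.461  2.073  0.     0.606 -0.151]
```

View pics/w5.png

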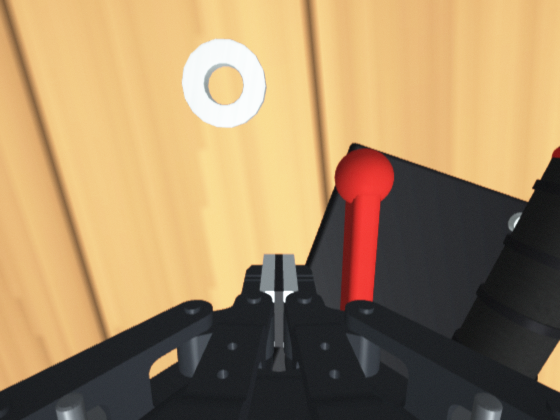

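The lever has sprung fully back out (ball at (364,178), angle 0.000) and the finger is clear of it. Second press:

```bash
python3 -m crank '[[4,-0.1,0,0,0,0],[8,-0.2,0,0,0,0],[11,-0.3,0,0,0,0],[14,-0.3,0,0,0,0],[16,-0.6,0,0,0,1],[18,-0.9,0,0,0,2.1],[20.4,-1.2,0,0,0,3.4],[22.5,-1.5,0,0,0,4.6],[24.5,-1.6,0,0,0,5.6],[26.8,-1.7,0,0,0,6.9],[29,-1.8,0,0,0,8],[31,-1.8,0,0,0,9.1],[33.2,-1.8,0,0,0,10.3],[35.4,-1.7,0,0,0,11.5],[37.5,-1.6,0,0,0,12.6],[38.6,-1.6,0,0,0,13.2],[39.7,-1.5,0,0,0,13.8],[40.2,-1.4,0,0,0,14.3],[40.2,-1.4,0,0,0,14.6],[40.2,-1.4,0,0,0,14.9]]'
```

```text
time_s: 12.3
tool_pos: [0.5206, -0.1093, 0.1686]
ee_rot: [-3.082, 0.607, 0.005]
wrist_force: [-8.6, 7.3, 6.3]
gripper_width: 0.0001
```

```bash
python3 -m crank '[[0.5,-0.5,0,0,0,0],[1.2,-0.8,0,0,0,0],[2,-1.1,0,0,0,0],[2.7,-1.3,0,0,0,0],[3.4,-1.4,0,0,0,0],[3.4,-1.4,0,0,0,0],[3.4,-1.4,0,0,0,0]]'
```

```text
time_s: 12.88
tool_pos: [0.5238, -0.1098, 0.1685]
ee_rot: [3.083, -0.606, -0.006]
wrist_force: [-11.6, -0.7, 5.6]
gripper_width: -0.0002
```

```bash
python3 -m crank '[[0.4,-0.1,0,0,0,0],[0.8,-0.1,0,0,0,0],[0.8,-0.1,0,0,0,0],[0.8,-0.1,0,0,0,0]]'
```

```text
time_s: 13.22
tool_pos: [0.5243, -0.11, 0.1684]
ee_rot: [-3.083, 0.606, 0.007]
wrist_force: [-11.6, -2.1, 5.1]
gripper_width: -0.0
```

```bash
python3 -m crank '[[0.4,0.1,0,0,0,0],[0.8,0.1,0,0,0,0],[0.8,0.1,0,0,0,0],[0.8,0.1,0,0,0,0]]'
```

```text
time_s: 13.55
tool_pos: [0.5245, -0.1101, 0.1684]
ee_rot: [-3.082, 0.606, 0.009]
wrist_force: [-14.8, 1.6, 9.4]
gripper_width: 0.0002
```

```bash
python3 -m crank '[[0.4,0,0,0,0,0],[0.8,0,0,0,0,0],[0.8,0,0,0,0,0],[0.8,0,0,0,0,0]]'
```

```text
time_s: 13.88
tool_pos: [0.5248, -0.1102, 0.1683]
ee_rot: [-3.082, 0.606, 0.01]
wrist_force: [-18.5, 3.1, 12.6]
gripper_width: -0.0003
```

```bash
python3 -m crank '[[0,0,0,0,0,0],[0,0,0,0,0,0],[0,0,0,0,0,0],[0,0,0,0,0,0],[0,0,0,0,0,0],[0,0,0,0,0,0]]'
python3 - <<'E'
from h import *
C=cam("wrist");im=eyes.read_camera("wrist");m=redmask(im);k,l,st,ce=cv2.connectedComponentsWithStats(m)
i=[i for i in range(1,k) if st[i,4]>1500][0];x,y,w,h,_=st[i]
ball=plane(C,(x+w/2-.5,y+w/2-.5),.11)
v=ball[:2]-np.array([.5017,-.2152]);v0=np.array([.5202,-.0643])-np.array([.5017,-.2152])
print("theta",np.arctan2(v[0],v[1])-np.arctan2(v0[0],v0[1]))
cv2.imwrite("pics/s6.png",eyes.read_camera("scene")[:,:,::-1])
E
```

```text
time_s: 14.38
tool_pos: [0.5248, -0.1102, 0.1683]
ee_rot: [-3.082, 0.606, 0.01]
wrist_force: [-18.1, 2.9, 13.2]
gripper_width: -0.0001
theta 0.262480239152875
```

View pics/s6.png

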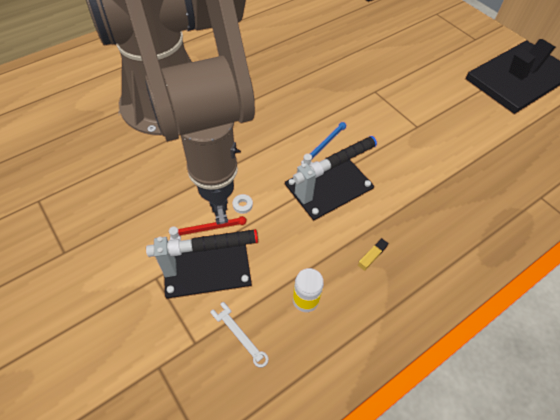

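The lever is held steady at its stop. The ring (242,203), can, gauge, wrench and blue handle are all where they started. Handing in.

```bash
python3 -c "
from rig import bot
print(bot.hand_in())"
```

```text
the job is handed in; nothing more can be done
None
```

I pushed the red lever to its stop with the back of the closed fingers, let it spring fully out, pushed it in again and handed in while holding it there. It took about 14.5 s of the 35 s.

| Check | First press | Released | Second press, held |
|---|---|---|---|
| Lever angle from the wrist camera (stop is 0.26 rad) | 0.263 | 0.000 | 0.262 |
| Push along the bench (N) | about 18 | about 0 | about 18, steady for 0.5 s |

- **Stop:** on both presses the force rose from about 12 N to 18 N while the tool moved less than about 1 mm, so the lever was solid.
- **Surroundings:** the pictures show the fingers clear of the bar. The blue handle and the loose things look the same as in the first picture.
- **Upward force:** the contact also pushes the finger upward, by about 13 N at the end. This is probably because the back of the finger slopes. It did not slip.
- **Sideways drag:** on the first press my rows drifted towards the pivot and dragged sideways on the blade with about 7 N. The second press had about half that. I eased both off before reaching the stop.

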